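# Turn a porcelain mixing palette wells-up against the wall of its drying tray

## Task

The white porcelain mixing palette was left to dry wells-down on the rubber mat in the steel tray; turn it wells-up for use, with the fingertips alone, never gripping or lifting it. Gently push it across the mat against the tray's far wall, the one away from the robot, until it climbs that wall and stands steeply on its near edge, leaning on the rim; then draw its raised edge back towards the robot so that it tips over and lies flat on the mat, wells up. Leave the tweezers in the tray and the pot, bottle and can beside it where they are.

Things in the scene. Friction and masses are not known exactly. Their poses are not given: they have to be found in the camera images.
- tray: Stainless drying tray, fixed, 242 (x) x 322 (y) mm, walls flared 72 deg over a 26 mm coved foot. Origin: centre of its underside, on the bench; +x points away from the robot to the far wall, y along it. Rim: inner edge at x +-115, y +-155 mm, 6 mm bead, top 45.5 mm up. Floor: grippy rubber mat, top 4 mm up, flat for x +-92, y +-132 mm; walls slippery.
- palette: Glazed white porcelain palette, loose, about 0.14 kg, 72 (x) x 96 (y) x 9 mm, long edges rounded (4.5 mm radius). Origin: its middle, half-way through; z points out of the plain back, which is up at the start; the six round wells are in the other face. Pushed up, it rests leaning while its foot is on the mat; a foot forced on into the cove jams. The 96 mm sides start within 0.3 rad of parallel to the far wall.
- tweezers: Steel tweezers, 128 (x) x 14 x 9 mm, lying loose on the mat near the tray's left (+y) wall. Origin: centre of the underside. Not to be moved.
- brush_pot: White pot of brushes, 68 mm across, 152 mm high, loose on the bench beside the tray. Origin: centre of the underside. Not to be moved.
- dropper_bottle: White squeeze bottle with a pointed dropper, 36 mm across, 100 mm high, loose on the bench beside the tray. Origin: centre of the underside. Not to be moved.
- powder_can: White powder can with a lid, 63 mm across, 118 mm high, loose on the bench beside the tray. Origin: centre of the underside. Not to be moved.

How it is judged:
On the way:
1. the palette stands on its near edge, leaning steeply on the far wall of the tray (angle between palette's own z axis and vertical between 0.8 and 1.55 rad and x of palette in the frame of tray above 0.07 m and contact force between palette and tray above 0.2 N), for 0.2 s.
At the end, for the whole second after the job is handed in: The palette lies at rest flat on the tray's mat with the wells up (within 0.1 rad of level, centre less than 12 mm above the bench and over the mat); tweezers within 20 mm and pot, bottle and can within 15 mm of their starts (angle between palette's own z axis and vertical above 3.04 rad and height (world z) of palette below 0.012 m and x of palette in the frame of tray between -0.075 and 0.075 m and y of palette in the frame of tray between -0.105 and 0.105 m and linear speed of palette below 0.02 m/s); the robot touches nothing.
It fails at once if the palette is lifted: its centre rises above 60 mm over the bench (standing on edge it is at about 40 mm) (height (world z) of palette above 0.06 m).
It fails at once if the palette is lifted level: its centre is above 30 mm over the bench while it is within 0.35 rad of level (height (world z) of palette above 0.03 m and (angle between palette's own z axis and vertical below 0.35 rad or angle between palette's own z axis and vertical above 2.79 rad)).
It fails at once if the palette is gripped or pressed hard by the fingers (over 30 N in all) (contact force between the fingers and palette above 30 N).
It fails at once if the tweezers are moved more than 20 mm (distance of tweezers from where it was at the start of the episode above 0.02 m).
It fails at once if the pot, the bottle or the can is moved more than 15 mm (distance of any of brush_pot, dropper_bottle, powder_can from where it was at the start of the episode above 0.015 m).
It also fails if it takes over 48 s, if anything falls off the work surface, if the arm or the gripper's body presses on something with over 40 N, if the wrist force passes 120 N, or if a joint passes its speed limit or range.

## Robot

A 7-joint arm with a two-finger parallel gripper is mounted at the origin on a cart in front of the work surface, level with it; the furniture and walls round the work are solid. World frame = base frame: x ahead of the robot, y to its left, z up, the work surface at z = 0. Lengths are in m, angles in rad, forces in N, time in s.
With the tool pointing down it reaches from about 0.425 to 0.875 m from the base axis. Payload 8.4 kg.
Tool frame: the origin (TCP) lies at the very end of the fingers, on their centre line; the grasp point (between the pads) lies 19 mm behind it; z points along the fingers, y is the line along which they close (so a half turn about z gives the same grasp; the last joint's range is limited). The gripper opens to 85 mm and grips with 20 to 120 N. Pads are 22 mm wide; open, the fingers measure 114 mm over their backs; the gripper's body (76 mm by 85 mm) begins 54 mm behind the grasp point. The pads swing forward as they close: fully open they stand 13 mm farther back than shut.
Start: joints at [-1.39, 0.333, 0.04, 1.465, -0.013, 1.343, -0.059], TCP at [0.18, 0.625, 0.196] pointing down, gripper open.
Joint ranges: [-2.58, 2.58], [-0.38, 2.09], [-1.3, 1.39], [0.25, 2.4], [-1.5, 4.64], [0.08, 2.09], [-2.65, 2.65]. Speed limits (rad/s): [2.22, 2.22, 2.79, 2.79, 3.14, 3.14, 3.14].

## Interface

Orientations are given as a unit quaternion [w, x, y, z].
In Python, from rig import sense, snapshot, env gives the robot as it stands. The module is installed in compiled form; this text tells all that it offers.
- The arm moves only by the tool send_rows, never from a script. Its argument "series" is a list that holds one entry, the list of rows, each a list of 7 numbers: the opening, from -1 (shut) to 1 (fully open), then the shift along the tool's x, y, z in m, then the turn, a rotation vector about the tool's x, y, z in rad. In form: [[[jaw, dx, dy, dz, rx, ry, rz], ...]]. A call has 1 to 10 rows; each row is the pose to reach, as a shift and turn from the pose commanded when the call began, along the tool's axes at that moment; what a row does not reach only later rows make up. A row lasts 1/12 s, in which the tool goes at most 41.7 mm and 7.16 degrees, less where a joint would pass 70% of its speed; a pose out of reach is approached as far as the arm can. A call with a gripper value outside its range is refused whole. The fingers move at their own pace and stop on an object; the grip force is fixed at half the most. Time passes only in rows, so rows that repeat a pose let the fingers close. It gives the time, the measured TCP pose, the force, the opening and the grip force at its end, in the units of the state.
- sense(): the state, without advancing time (a new reading comes with each control period).
- snapshot(name): name is "scene" or "top"; returns a dict with "img" (480x640x3 uint8, blue, green, red), "z_map" (480x640 float32, m along the optical axis (not along the pixel's ray), 0 where there is no reading), "mtx" (3x3 intrinsics, pixels), "k1" (the pictures are not rectified: a ray, as slopes to the right and down, at radius r is drawn at 1 + k1 r^2 times it, then the intrinsics apply), "extrinsics" (4x4, takes a point from camera to world coordinates). Camera axes: x right, y down, z forward; pixel columns grow to the right and rows downward; lengths in m; the calibration is good to about 2 mm. A picture is of the moment at which its call begins.
- env.job_done(): hands the job in; it is judged then, once.
The state is a dict: "time": time; "joints": joint angles; "joint_velocities": joint speeds; "tau": joint torques, N m; "ee_pos": TCP position; "orientation": TCP orientation; "wrist_force": force on the tool from outside, world axes, zero at the start; "ft_torque": the same for the moment, N m; "finger_gap": opening from 0.0 (shut) to 1.0 (fully open); "finger_force": force on a finger pad.
Only numpy, scipy, OpenCV 4.12 (cv2) and the standard library are available. Lean on these libraries where they do the work, as an engineer would, in place of code of your own. Each camera call takes 0.05 s, during which the arm holds its last target. There are 200 camera calls.

## Working session

There is one attempt and no reset: what is moved stays moved. The work goes in short steps, Python scripts to look and compute and a tool call to move; the robot and the scene stay as the last step left them, time stands still between calls to the robot, and variables do not carry over. Pictures are saved under pics/ and viewed, at most 10 in all, crops included, and the job is handed in when it is done.

Besides the shell and the picture viewer there is one more tool, called as name(argument=value, ...), one argument or row to a line, values as JSON. send_rows: Moves the arm, as the interface text tells. Its arguments: {"type":"object","properties":{"series":{"type":"array","items":{"type":"array","items":{"type":"array","items":{"type":"number"}}}}},"required":["series"]}

```bash
mkdir -p pics
cat > h.py <<'E'
import numpy as np, cv2
from rig import sense, snapshot, env
def pts(s):
    K=s["mtx"];z=s["z_map"];v,u=np.mgrid[0:480,0:640]
    p=np.stack([(u-K[0,2])/K[0,0],(v-K[1,2])/K[1,1]],-1)
    q=p.copy()
    for _ in range(8): q=p/(1+s["k1"]*(q**2).sum(-1,keepdims=True))
    P=np.concatenate([q*z[...,None],z[...,None]],-1)
    T=s["extrinsics"];W=P@T[:3,:3].T+T[:3,3]; W[z==0]=np.nan
    return W
E
python3 - <<'E'
from h import *
for n in("top","scene"):
    s=snapshot(n);cv2.imwrite(f"pics/{n}0.png",s["img"]);np.save(n+"0.npy",pts(s));print(n,s["extrinsics"].round(3).tolist(),s["k1"],s["mtx"].tolist())
print(sense())
E
```

```text
top [[0.01, -0.989, 0.146, 0.388], [-1.0, -0.007, 0.021, -0.012], [-0.02, -0.146, -0.989, 1.129], [0.0, 0.0, 0.0, 1.0]] -0.02915184307843982 [[502.083677861929, 0.0, 318.2929484596737], [0.0, 502.083677861929, 243.9484304739736], [0.0, 0.0, 1.0]]
scene [[0.666, -0.575, 0.476, -0.054], [-0.746, -0.496, 0.444, -0.576], [-0.019, -0.651, -0.759, 1.044], [0.0, 0.0, 0.0, 1.0]] -0.009149854922589976 [[603.5454237809234, 0.0, 326.13114210125514], [0.0, 603.5454237809234, 237.43032781876713], [0.0, 0.0, 1.0]]
{'time': 0.1, 'joints': array([-1.3902174 ,  0.33384296,  0.03990756,  1.46618228, -0.01338134,
        1.34331719, -0.05851122]), 'joint_velocities': array([-0.00102308, -0.00097032, -0.00035594, -0.00456804, -0.00041026,
        0.00254404,  0.00026848]), 'tau': array([ 4.74795044e-03, -6.60014963e+01,  1.37044374e+00, -4.06473362e+01,
        1.69720844e-02,  8.86659196e-03,  3.03392324e-05]), 'ee_pos': array([0.1794188 , 0.62425799, 0.19520925]), 'orientation': array([-3.95955884e-05,  1.39460834e-01,  9.90227310e-01, -7.40903788e-04]), 'wrist_force': array([-0.16778764,  0.07600982, -0.18047253]), 'ft_torque': array([-0.00320804,  0.00238857, -0.04075186]), 'finger_force': 0.0, 'finger_gap': 0.9974206268750047}
```

View pics/top0.png

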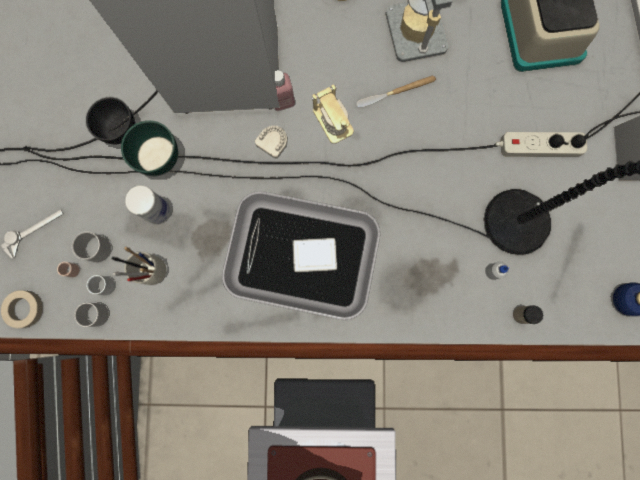

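View pics/scene0.png

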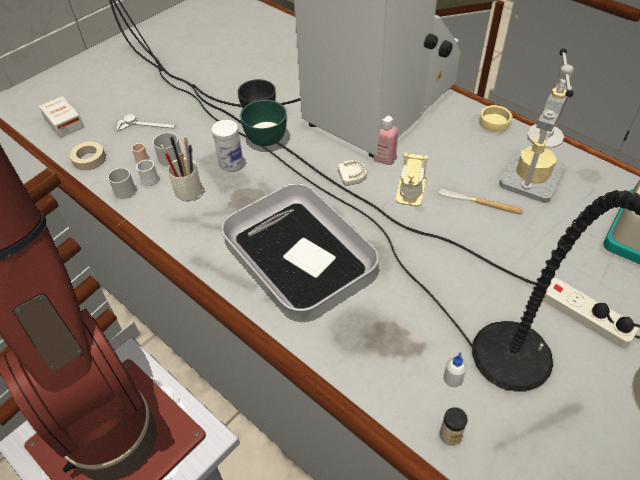

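The top view shows the tray centred near (302,256) and turned slightly. The palette is at (315,254), the tweezers at (253,245), the can at (147,204), the pot at (147,265) and the bottle at (498,270). Next I'll measure the tray and palette.

Run:
```python
from h import *
img=cv2.imread("pics/top0.png");W=np.load("top0.npy")
roi=np.zeros((480,640),bool);roi[185:325,215:390]=1
def rect(m,n):
    p=W[m][:,:2].astype(np.float32)*1000;p=p[~np.isnan(p).any(1)]
    r=cv2.minAreaRect(p);print(n,len(p),r,np.nanmedian(W[m][:,2]));return r
pal=roi&(img.min(2)>200);
n,l,st,_=cv2.connectedComponentsWithStats(pal.astype(np.uint8));k=1+st[1:,4].argmax();pal=l==k
rect(pal,"pal")
rim=roi&(W[...,2]>.036)&(W[...,2]<.06)
rect(rim,"rim>36")
dark=roi&(img.max(2)<60);rect(dark,"mat")
s=np.load("scene0.npy");im=cv2.imread("pics/scene0.png")
W=s;roi=np.zeros((480,640),bool);roi[180:325,215:385]=1
rect(roi&(s[...,2]>.036)&(s[...,2]<.06),"rim scene")
m=roi.copy();m[:235]=0;m[280:]=0;m[:,:280]=0;m[:,338:]=0
rect(m&(im.min(2)>200),"pal scene")
```

```text
pal 1181 ((529.1617431640625, 20.053674697875977), (66.58721923828125, 90.83148956298828), 3.5643692016601562) 0.011049134490344503
rim>36 1739 ((527.4515380859375, 48.548980712890625), (323.14666748046875, 242.2489471435547), 79.00116729736328) 0.04250391865669556
mat 7381 ((568.6482543945312, 19.581954956054688), (303.1841125488281, 276.3873291015625), 78.92405700683594) 0.0028494893530972565
rim scene 1502 ((526.883544921875, 49.27015686035156), (326.8365478515625, 244.70779418945312), 79.07295989990234) 0.04282154221375756
pal scene 1054 ((529.1406860351562, 20.629091262817383), (72.6021957397461, 96.34747314453125), 2.2655367851257324) 0.011418497118228732
```

```bash
cat >> h.py <<'E'
from scipy.spatial.transform import Rotation as Ro
TC=np.array([.527,.049]);YAW=np.deg2rad(-11)
RT=np.array([[np.cos(YAW),-np.sin(YAW)],[np.sin(YAW),np.cos(YAW)]])
def goal(xt,yt,z,yaw=0.,tilt=0.):
    s=sense();q=s["orientation"];R=Ro.from_quat([q[1],q[2],q[3],q[0]])
    Y=np.array([*(RT@[0,1]),0]);Z=np.array([0,0,-1.]);X=np.cross(Y,Z)
    D=Ro.from_euler('z',yaw)*Ro.from_euler('z',YAW)*Ro.from_euler('y',tilt)*Ro.from_euler('z',-YAW)*Ro.from_matrix(np.c_[X,Y,Z])
    p=np.array([*(TC+RT@[xt,yt]),z]);cur=s["ee_pos"];ct=RT.T@(cur[:2]-TC)
    print("t",round(s["time"],2),"tray",ct.round(4),"z",cur[2].round(4),"F",s["wrist_force"].round(1))
    print(" shift",R.inv().apply(p-cur).round(4),"rot",(R.inv()*D).as_rotvec().round(3))
E
python3 - <<'E'
from h import *
goal(-.06,-.028,.25); print(RT@[-.06,-.028]+TC)
goal(-.06,-.028,.12)
E
```

```text
t 0.1 tray [-0.451   0.4984] z 0.1952 F [-0.2  0.1 -0.2]
 shift [-0.4356 -0.4901 -0.054 ] rot [-0.001  0.    -0.088]
[0.46275972 0.03296298]
t 0.1 tray [-0.451   0.4984] z 0.1952 F [-0.2  0.1 -0.2]
 shift [-0.4356 -0.4899  0.076 ] rot [-0.001  0.    -0.088]
```

send_rows(
  series=[
    [[0.2,-0.03,-0.03,-0.06,0,0,0],[0.2,-0.05,-0.06,-0.06,0,0,-0.02],[0.2,-0.07,-0.1,-0.06,0,0,-0.04],[0.2,-0.1,-0.13,-0.06,0,0,-0.06],[0.2,-0.13,-0.16,-0.06,0,0,-0.088],[0.2,-0.16,-0.19,-0.06,0,0,-0.088],[0.2,-0.19,-0.22,-0.06,0,0,-0.088],[0.2,-0.22,-0.25,-0.06,0,0,-0.088],[0.2,-0.25,-0.28,-0.06,0,0,-0.088],[0.2,-0.28,-0.31,-0.06,0,0,-0.088]],
  ],
)

```text
time: 0.93
ee_pos: [0.3515, 0.2688, 0.2558]
orientation: [-0.0, 0.096, 0.995, 0.0]
wrist_force: [0.4, -0.1, 0.6]
finger_gap: 0.601
finger_force: 0.0
```

Run:
```python
from h import *
goal(-.06,-.028,.25);goal(-.06,-.028,.12);print(sense()["joints"].round(2))
```

```text
t 0.93 tray [-0.2142  0.1823] z 0.2558 F [ 0.4 -0.1  0.6]
 shift [-0.1542 -0.2103  0.0057] rot [ 0. -0.  0.]
t 0.93 tray [-0.2142  0.1823] z 0.2558 F [ 0.4 -0.1  0.6]
 shift [-0.1543 -0.2103  0.1357] rot [ 0. -0.  0.]
[-1.07 -0.14  0.29  1.85  0.04  1.42  0.59]
```

send_rows(
  series=[
    [[0.2,-0.025,-0.03,0,0,0,0],[0.2,-0.05,-0.06,0,0,0,0],[0.2,-0.075,-0.09,0,0,0,0],[0.2,-0.1,-0.125,0,0,0,0],[0.2,-0.125,-0.16,0,0,0,0],[0.2,-0.14,-0.19,0.02,0,0,0],[0.2,-0.154,-0.21,0.05,0,0,0],[0.2,-0.154,-0.21,0.08,0,0,0],[0.2,-0.154,-0.21,0.11,0,0,0],[0.2,-0.154,-0.21,0.135,0,0,0]],
  ],
)

```text
time: 1.77
ee_pos: [0.4614, 0.0347, 0.119]
orientation: [-0.001, 0.096, 0.995, -0.0]
wrist_force: [1.0, 0.5, -0.0]
finger_gap: 0.601
finger_force: 0.0
```

Run:
```python
from h import *
s=snapshot("scene");cv2.imwrite("pics/s1.png",cv2.resize(s["img"][120:360,180:440],None,fx=2.3,fy=2.3))
goal(-.06,-.028,.03)
```

```text
t 1.82 tray [-0.0642 -0.0272] z 0.1151 F [-3.1 -0.  -4.9]
 shift [-0.0047 -0.0005  0.085 ] rot [-0.003 -0.006 -0.   ]
```

View pics/s1.png

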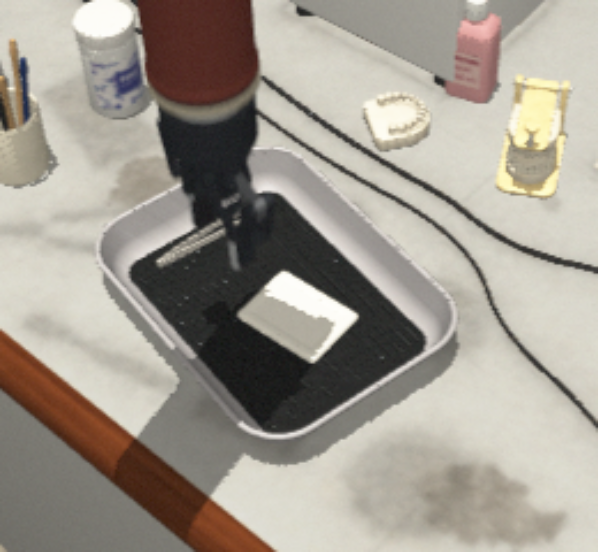

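The gripper, fingers near (240,240), hangs above the tray, and the palette at (298,315) is untouched. I'll go down behind it.

send_rows(
  series=[
    [[0.2,0,0,0.03,0,0,0],[0.2,0,0,0.06,0,0,0],[0.2,0,0,0.08,0,0,0],[0.2,0,0,0.095,0,0,0],[0.2,0,0,0.1,0,0,0],[0.2,0,0,0.1,0,0,0],[0.2,0,0,0.1,0,0,0]],
  ],
)

```text
time: 2.4
ee_pos: [0.4627, 0.0355, 0.0219]
orientation: [0.0, 0.096, 0.995, 0.0]
wrist_force: [0.1, 0.1, 0.7]
finger_gap: 0.6
finger_force: 0.0
```

send_rows(
  series=[
    [[0.2,0,0,0.002,0,0,0],[0.2,0,0,0.004,0,0,0],[0.2,0,0,0.006,0,0,0],[0.2,0,0,0.006,0,0,0],[0.2,0,0,0.006,0,0,0]],
  ],
)

```text
time: 2.82
ee_pos: [0.4622, 0.0355, 0.0151]
orientation: [0.0, 0.096, 0.995, 0.0]
wrist_force: [0.5, 0.4, 0.9]
finger_gap: 0.596
finger_force: 0.0
```

Run:
```python
from h import *
goal(-.06,-.028,.008)
```

```text
t 2.82 tray [-0.061  -0.0256] z 0.0151 F [0.5 0.4 0.9]
 shift [-0.001  -0.0024  0.0071] rot [0. 0. 0.]
```

send_rows(
  series=[
    [[0.2,0,0,0.002,0,0,0],[0.2,0,0,0.004,0,0,0],[0.2,0,0,0.005,0,0,0],[0.2,0,0,0.005,0,0,0],[0.2,0,0,0.005,0,0,0]],
  ],
)

```text
time: 3.23
ee_pos: [0.4621, 0.0354, 0.0099]
orientation: [-0.0, 0.096, 0.995, -0.0]
wrist_force: [0.6, -0.1, -0.2]
finger_gap: 0.599
finger_force: 0.0
```

send_rows(
  series=[
    [[0.2,0,0,0.001,0,0,0],[0.2,0,0,0.002,0,0,0],[0.2,0,0,0.002,0,0,0]],
  ],
)

```text
time: 3.48
ee_pos: [0.4621, 0.0354, 0.0079]
orientation: [-0.0, 0.096, 0.995, -0.0]
wrist_force: [-0.7, -0.8, 0.8]
finger_gap: 0.599
finger_force: 0.0
```

send_rows(
  series=[
    [[0.2,0,0,0.001,0,0,0],[0.2,0,0,0.002,0,0,0],[0.2,0,0,0.002,0,0,0]],
  ],
)

```text
time: 3.73
ee_pos: [0.4621, 0.0354, 0.0058]
orientation: [-0.0, 0.096, 0.995, -0.0]
wrist_force: [-1.5, -0.4, 0.6]
finger_gap: 0.602
finger_force: 0.0
```

send_rows(
  series=[
    [[0.2,0,0,0.001,0,0,0],[0.2,0,0,0.002,0,0,0],[0.2,0,0,0.002,0,0,0]],
  ],
)

```text
time: 3.98
ee_pos: [0.4621, 0.0354, 0.0038]
orientation: [-0.0, 0.096, 0.995, -0.0]
wrist_force: [0.0, -0.4, 0.0]
finger_gap: 0.595
finger_force: 0.0
```

send_rows(
  series=[
    [[0.2,0,0,0.001,0,0,0],[0.2,0,0,0.0015,0,0,0],[0.2,0,0,0.0015,0,0,0]],
  ],
)

```text
time: 4.23
ee_pos: [0.4621, 0.0354, 0.0024]
orientation: [-0.0, 0.096, 0.995, -0.0]
wrist_force: [-0.1, 0.3, 0.1]
finger_gap: 0.601
finger_force: 0.0
```

send_rows(
  series=[
    [[0.2,0,0,0.001,0,0,0],[0.2,0,0,0.0015,0,0,0],[0.2,0,0,0.0015,0,0,0]],
  ],
)

```text
time: 4.48
ee_pos: [0.4621, 0.0354, 0.0009]
orientation: [-0.0, 0.096, 0.995, -0.0]
wrist_force: [0.3, -0.0, 0.5]
finger_gap: 0.597
finger_force: 0.0
```

send_rows(
  series=[
    [[0.2,0,0,0.001,0,0,0],[0.2,0,0,0.0015,0,0,0],[0.2,0,0,0.0015,0,0,0]],
  ],
)

```text
time: 4.73
ee_pos: [0.4621, 0.0354, -0.0006]
orientation: [-0.0, 0.096, 0.995, -0.0]
wrist_force: [0.2, -0.5, 0.6]
finger_gap: 0.599
finger_force: 0.0
```

send_rows(
  series=[
    [[0.2,-0.004,0,0.001,0,0,0],[0.2,-0.008,0,0.001,0,0,0],[0.2,-0.012,0,0.001,0,0,0],[0.2,-0.016,0,0.001,0,0,0],[0.2,-0.02,0,0.001,0,0,0],[0.2,-0.024,0,0.001,0,0,0],[0.2,-0.028,0,0.001,0,0,0],[0.2,-0.032,0,0.001,0,0,0],[0.2,-0.036,0,0.001,0,0,0],[0.2,-0.04,0,0.001,0,0,0]],
  ],
)

```text
time: 5.57
ee_pos: [0.5019, 0.0277, -0.0015]
orientation: [-0.0, 0.096, 0.995, -0.0]
wrist_force: [-0.1, 0.8, -1.1]
finger_gap: 0.595
finger_force: 0.0
```

send_rows(
  series=[
    [[0.2,-0.004,0,0,0,0,0],[0.2,-0.008,0,0,0,0,0],[0.2,-0.012,0,0,0,0,0],[0.2,-0.016,0,0,0,0,0],[0.2,-0.02,0,0,0,0,0],[0.2,-0.024,0,0,0,0,0],[0.2,-0.028,0,0,0,0,0],[0.2,-0.032,0,0,0,0,0],[0.2,-0.036,0,0,0,0,0],[0.2,-0.04,0,0,0,0,0]],
  ],
)

```text
time: 6.4
ee_pos: [0.5412, 0.0201, -0.0015]
orientation: [0.0, 0.096, 0.995, -0.0]
wrist_force: [-0.2, 0.4, 0.0]
finger_gap: 0.598
finger_force: 0.0
```

Run:
```python
from h import *
s=snapshot("scene");cv2.imwrite("pics/s2.png",cv2.resize(s["img"][160:340,200:400],None,fx=3,fy=3))
goal(.072,-.028,.0)
```

```text
t 6.45 tray [ 0.0201 -0.0256] z -0.0014 F [-0.3 -0.4  0.1]
 shift [-0.0519 -0.0024 -0.0013] rot [-0.     0.001  0.   ]
```

View pics/s2.png

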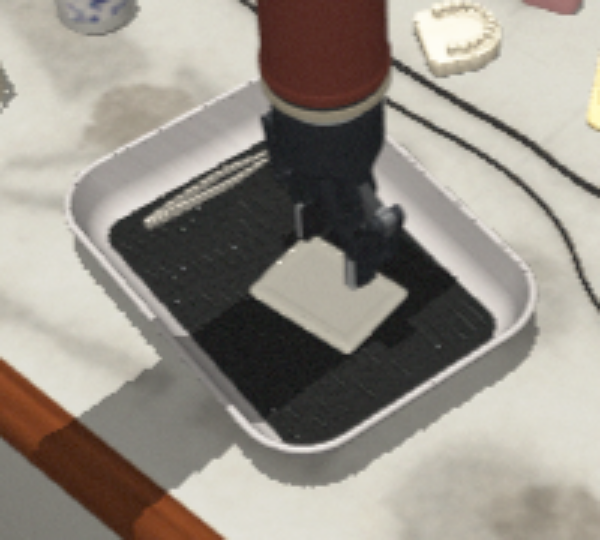

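Run:
```python
from h import *
s=snapshot("scene");W=pts(s);im=s["img"];g=im.astype(int)
def tray(P): return np.c_[(P[:,:2]-TC)@RT,P[:,2]]
m=np.zeros((480,640),bool);m[225:285,275:345]=1
m&=(im.min(2)>120);n,l,st,_=cv2.connectedComponentsWithStats(m.astype(np.uint8));m=l==1+st[1:,4].argmax()
P=tray(W[m]);P=P[~np.isnan(P).any(1)];r=cv2.minAreaRect((P[:,:2]*1000).astype(np.float32));print(len(P),r,np.percentile(P[:,2],[5,50,95]).round(4))
# fingers: dark points near tool
Q=tray(W.reshape(-1,3));k=(abs(Q[:,0]-.02)<.05)&(abs(Q[:,1]+.026)<.07)&(Q[:,2]>.015)&(Q[:,2]<.06)
print(k.sum());F=Q[k];F=F[F[:,2].argsort()][:25];print(F.round(3).tolist())
```

```text
1031 ((6.443239212036133, -26.245773315429688), (74.24073028564453, 103.11847686767578), 14.70383358001709) [0.0076 0.0116 0.0152]
168
[[-0.013, -0.022, 0.015], [-0.015, -0.017, 0.015], [-0.021, -0.04, 0.015], [0.022, -0.07, 0.015], [-0.025, -0.023, 0.015], [0.028, -0.051, 0.015], [0.044, -0.045, 0.015], [-0.019, -0.042, 0.015], [-0.027, 0.003, 0.015], [-0.004, -0.036, 0.015], [-0.024, -0.003, 0.015], [-0.016, -0.044, 0.015], [0.002, -0.001, 0.015], [0.032, -0.054, 0.015], [-0.021, -0.055, 0.016], [0.013, -0.078, 0.016], [0.007, 0.017, 0.016], [-0.017, -0.057, 0.016], [-0.001, -0.053, 0.016], [-0.012, -0.072, 0.016], [0.006, -0.062, 0.016], [-0.017, -0.078, 0.016], [0.006, -0.055, 0.016], [0.016, -0.067, 0.016], [-0.014, -0.046, 0.016]]
```

The picture shows the fingertips at about (355,280) passing above the palette. It's still at (330,295), where it started, so the open fingertips sit higher than I assumed. I'll lift, go back and probe for the mat.

send_rows(
  series=[
    [[0.2,0,0,-0.01,0,0,0],[0.2,0.02,0,-0.01,0,0,0],[0.2,0.04,0,-0.01,0,0,0],[0.2,0.06,0,-0.01,0,0,0],[0.2,0.08,0,-0.01,0,0,0],[0.2,0.082,0,0,0,0,0],[0.2,0.082,0,0,0,0,0]],
  ],
)

```text
time: 7.08
ee_pos: [0.4588, 0.0365, -0.002]
orientation: [-0.001, 0.095, 0.995, 0.001]
wrist_force: [-0.5, 0.9, -0.1]
finger_gap: 0.601
finger_force: 0.0
```

send_rows(
  series=[
    [[0.2,0,0,0.0015,0,0,0],[0.2,0,0,0.003,0,0,0],[0.2,0,0,0.003,0,0,0]],
  ],
)

```text
time: 7.33
ee_pos: [0.4611, 0.0355, -0.0044]
orientation: [0.0, 0.096, 0.995, -0.0]
wrist_force: [-0.2, -0.1, 0.5]
finger_gap: 0.599
finger_force: 0.0
```

send_rows(
  series=[
    [[0.2,0,0,0.001,0,0,0],[0.2,0,0,0.002,0,0,0],[0.2,0,0,0.002,0,0,0]],
  ],
)

```text
time: 7.58
ee_pos: [0.4603, 0.0356, -0.0067]
orientation: [-0.0, 0.096, 0.995, -0.0]
wrist_force: [-0.1, 0.4, 0.4]
finger_gap: 0.6
finger_force: 0.0
```

send_rows(
  series=[
    [[0.2,0,0,0.001,0,0,0],[0.2,0,0,0.002,0,0,0],[0.2,0,0,0.002,0,0,0]],
  ],
)

```text
time: 7.83
ee_pos: [0.4602, 0.0358, -0.0087]
orientation: [-0.0, 0.096, 0.995, -0.0]
wrist_force: [0.1, 0.0, -0.3]
finger_gap: 0.604
finger_force: 0.0
```

send_rows(
  series=[
    [[0.2,0,0,0.001,0,0,0],[0.2,0,0,0.002,0,0,0],[0.2,0,0,0.002,0,0,0]],
  ],
)

```text
time: 8.08
ee_pos: [0.4601, 0.0358, -0.0106]
orientation: [-0.0, 0.096, 0.995, -0.0]
wrist_force: [0.0, 0.0, -0.1]
finger_gap: 0.599
finger_force: 0.0
```

send_rows(
  series=[
    [[0.2,0,0,0.001,0,0,0],[0.2,0,0,0.002,0,0,0],[0.2,0,0,0.002,0,0,0]],
  ],
)

```text
time: 8.33
ee_pos: [0.4601, 0.0358, -0.0127]
orientation: [-0.0, 0.096, 0.995, -0.0]
wrist_force: [-0.7, -0.3, -0.4]
finger_gap: 0.601
finger_force: 0.0
```

Run:
```python
from h import *
for n,c in(("scene",(200,340,200,400)),):
    s=snapshot(n);cv2.imwrite("pics/s3.png",cv2.resize(s["img"][160:300,230:400],None,fx=4,fy=4))
goal(.072,-.028,.0)
```

```text
t 8.38 tray [-0.0631 -0.0257] z -0.0126 F [-0.  -0.   0.1]
 shift [-0.1351 -0.0023 -0.0126] rot [-0. -0.  0.]
```

View pics/s3.png

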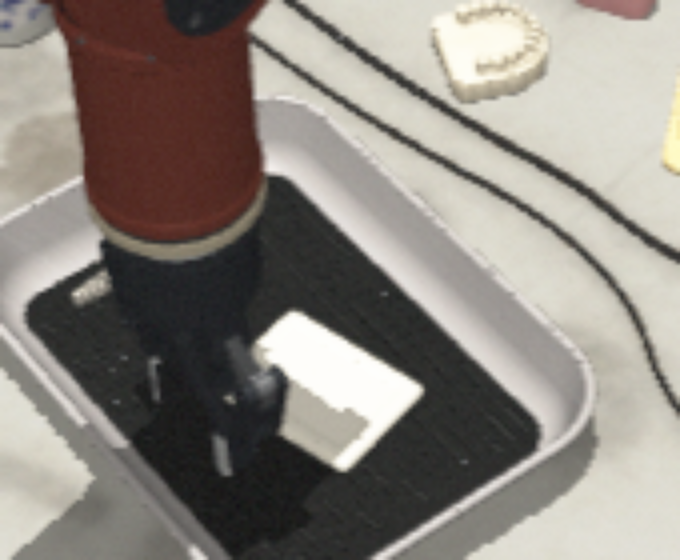

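The fingertips, light pads at (222,470) and (152,395), are behind the palette and close to the mat. I'll read their heights from the depth image.

Run:
```python
from h import *
s=snapshot("scene");W=pts(s)
for u in(283,286,289,294):
  for v in range(262,284,3):
    p=W[v,u];print((u,v),(RT.T@(p[:2]-TC)).round(3),p[2].round(4),s["img"][v,u])
```

```text
(283, 262) [-0.076 -0.057] 0.0862 [40 32 35]
(283, 265) [-0.075 -0.053] 0.0711 [32 31 31]
(283, 268) [-0.073 -0.048] 0.0534 [63 62 60]
(283, 271) [-0.057 -0.019] 0.0013 [71 73 71]
(283, 274) [-0.062 -0.025] -0.0 [46 46 45]
(283, 277) [nan nan] nan [23 21 22]
(283, 280) [-0.073 -0.042] 0.0061 [23 26 25]
(283, 283) [-0.077 -0.048] 0.0054 [21 23 25]
(286, 262) [-0.039 -0.005] 0.0043 [36 31 30]
(286, 265) [-0.072 -0.061] 0.0763 [38 34 34]
(286, 268) [-0.074 -0.063] 0.0709 [41 38 36]
(286, 271) [-0.072 -0.058] 0.0529 [97 99 98]
(286, 274) [-0.071 -0.055] 0.0394 [103 106 105]
(286, 277) [-0.074 -0.058] 0.0346 [121 123 122]
(286, 280) [-0.068 -0.046] 0.0054 [30 30 29]
(286, 283) [-0.072 -0.052] 0.0051 [23 27 23]
(289, 262) [-0.075 -0.078] 0.1055 [39 37 36]
(289, 265) [-0.074 -0.077] 0.0942 [33 34 32]
(289, 268) [-0.075 -0.077] 0.0854 [35 32 30]
(289, 271) [-0.078 -0.08 ] 0.0803 [41 39 37]
(289, 274) [-0.068 -0.062] 0.0441 [36 32 29]
(289, 277) [-0.069 -0.063] 0.0357 [32 31 29]
(289, 280) [-0.062 -0.048] 0.003 [31 32 32]
(289, 283) [-0.066 -0.055] 0.0037 [26 25 25]
(294, 262) [-0.071 -0.091] 0.1159 [39 35 35]
(294, 265) [-0.07  -0.089] 0.103 [36 32 35]
(294, 268) [-0.067 -0.082] 0.0833 [43 40 38]
(294, 271) [-0.04  -0.036] 0.0051 [32 32 30]
(294, 274) [-0.057 -0.064] 0.0377 [31 29 28]
(294, 277) [-0.048 -0.048] 0.0023 [23 26 24]
(294, 280) [-0.055 -0.057] 0.0065 [33 35 34]
(294, 283) [-0.057 -0.061] 0.002 [27 26 26]
```

send_rows(
  series=[
    [[0.2,0,0,0.002,0,0,0],[0.2,0,0,0.004,0,0,0],[0.2,0,0,0.006,0,0,0],[0.2,0,0,0.006,0,0,0]],
  ],
)

```text
time: 8.77
ee_pos: [0.4599, 0.0357, -0.0189]
orientation: [-0.0, 0.096, 0.995, -0.0]
wrist_force: [-0.3, -0.7, 0.1]
finger_gap: 0.601
finger_force: 0.0
```

send_rows(
  series=[
    [[0.2,0,0,0.002,0,0,0],[0.2,0,0,0.004,0,0,0],[0.2,0,0,0.004,0,0,0]],
  ],
)

```text
time: 9.02
ee_pos: [0.46, 0.0358, -0.0229]
orientation: [-0.0, 0.096, 0.995, -0.0]
wrist_force: [-0.0, -0.2, -0.4]
finger_gap: 0.6
finger_force: 0.0
```

Run:
```python
from h import *
s=snapshot("scene");W=pts(s)
for u in(284,287,290):
  for v in range(268,294,2):
    p=W[v,u];print((u,v),(RT.T@(p[:2]-TC)).round(3),p[2].round(4))
goal(0,0,0)
```

```text
(284, 268) [-0.075 -0.057] 0.0652
(284, 270) [-0.077 -0.059] 0.0618
(284, 272) [-0.074 -0.052] 0.0448
(284, 274) [-0.073 -0.05 ] 0.036
(284, 276) [-0.074 -0.05 ] 0.0285
(284, 278) [-0.068 -0.038] 0.0047
(284, 280) [-0.07  -0.042] 0.0032
(284, 282) [-0.073 -0.046] 0.0026
(284, 284) [-0.077 -0.051] 0.0046
(284, 286) [-0.079 -0.054] 0.0024
(284, 288) [-0.083 -0.06 ] 0.0045
(284, 290) [-0.085 -0.063] 0.0024
(284, 292) [-0.089 -0.068] 0.0043
(287, 268) [-0.07  -0.059] 0.0626
(287, 270) [-0.073 -0.064] 0.0633
(287, 272) [-0.071 -0.06 ] 0.0515
(287, 274) [-0.071 -0.059] 0.0426
(287, 276) [-0.07  -0.057] 0.0335
(287, 278) [-0.07  -0.056] 0.0253
(287, 280) [-0.072 -0.058] 0.0227
(287, 282) [-0.068 -0.049] 0.0023
(287, 284) [-0.07  -0.052] -0.0009
(287, 286) [-0.074 -0.059] 0.0035
(287, 288) [-0.078 -0.064] 0.0053
(287, 290) [-0.08  -0.067] 0.0032
(287, 292) [-0.083 -0.072] 0.0041
(290, 268) [-0.075 -0.081] 0.0892
(290, 270) [-0.076 -0.081] 0.084
(290, 272) [-0.076 -0.08 ] 0.0762
(290, 274) [-0.076 -0.079] 0.0682
(290, 276) [-0.066 -0.062] 0.0361
(290, 278) [-0.068 -0.064] 0.0322
(290, 280) [-0.067 -0.061] 0.0215
(290, 282) [-0.064 -0.055] 0.0046
(290, 284) [-0.067 -0.059] 0.0045
(290, 286) [-0.069 -0.063] 0.004
(290, 288) [nan nan] nan
(290, 290) [-0.076 -0.073] 0.0057
(290, 292) [-0.079 -0.076] 0.0048
t 9.07 tray [-0.0632 -0.0258] z -0.0227 F [-0.6 -0.1  0.5]
 shift [-0.0632  0.0258 -0.0228] rot [-0. -0.  0.]
```

The depth readings put the tips about 42 mm above the reported TCP height, so I'll trust depth and contact instead of the reported value.

send_rows(
  series=[
    [[0.2,0,0,0.002,0,0,0],[0.2,0,0,0.004,0,0,0],[0.2,0,0,0.006,0,0,0],[0.2,0,0,0.008,0,0,0],[0.2,0,0,0.008,0,0,0]],
  ],
)

```text
time: 9.48
ee_pos: [0.4599, 0.0357, -0.0309]
orientation: [-0.0, 0.096, 0.995, -0.0]
wrist_force: [0.3, 0.6, -0.3]
finger_gap: 0.603
finger_force: 0.0
```

send_rows(
  series=[
    [[0.2,0,0,0.001,0,0,0],[0.2,0,0,0.002,0,0,0],[0.2,0,0,0.002,0,0,0]],
  ],
)

```text
time: 9.73
ee_pos: [0.4602, 0.0358, -0.0326]
orientation: [-0.0, 0.096, 0.995, -0.0]
wrist_force: [-0.2, 0.2, 0.1]
finger_gap: 0.596
finger_force: 0.0
```

send_rows(
  series=[
    [[0.2,0,0,0.001,0,0,0],[0.2,0,0,0.002,0,0,0],[0.2,0,0,0.002,0,0,0]],
  ],
)

```text
time: 9.98
ee_pos: [0.4603, 0.0358, -0.0344]
orientation: [-0.0, 0.096, 0.995, 0.0]
wrist_force: [-0.6, -0.1, 0.9]
finger_gap: 0.607
finger_force: 0.4
```

send_rows(
  series=[
    [[0.2,0,0,0.001,0,0,0],[0.2,0,0,0.001,0,0,0],[0.2,0,0,0.001,0,0,0]],
  ],
)

```text
time: 10.23
ee_pos: [0.4604, 0.0359, -0.0345]
orientation: [-0.0, 0.096, 0.995, 0.0]
wrist_force: [-7.7, -0.4, 21.9]
finger_gap: 0.601
finger_force: 11.0
```

send_rows(
  series=[
    [[0.2,0,0,0.001,0,0,0],[0.2,0,0,0.001,0,0,0],[0.2,0,0,0.001,0,0,0]],
  ],
)

```text
time: 10.48
ee_pos: [0.4603, 0.0359, -0.0347]
orientation: [-0.001, 0.096, 0.995, 0.001]
wrist_force: [-14.0, -1.7, 42.5]
finger_gap: 0.599
finger_force: 20.9
```

Mat contact is at a reported z of -0.0344. I'll rise so the tips are about 1.5 mm clear of the mat, then push.

send_rows(
  series=[
    [[0.2,0,0,-0.002,0,0,0],[0.2,0,0,-0.0037,0,0,0],[0.2,0,0,-0.0037,0,0,0],[0.2,0,0,-0.0037,0,0,0]],
  ],
)

```text
time: 10.82
ee_pos: [0.4602, 0.0359, -0.0329]
orientation: [0.0, 0.096, 0.995, -0.0]
wrist_force: [-0.0, 1.1, -0.3]
finger_gap: 0.602
finger_force: 0.0
```

send_rows(
  series=[
    [[0.2,-0.004,0,0,0,0,0],[0.2,-0.008,0,0,0,0,0],[0.2,-0.012,0,0,0,0,0],[0.2,-0.016,0,0,0,0,0],[0.2,-0.02,0,0,0,0,0],[0.2,-0.024,0,0,0,0,0],[0.2,-0.028,0,0,0,0,0],[0.2,-0.032,0,0,0,0,0],[0.2,-0.036,0,0,0,0,0],[0.2,-0.04,0,0,0,0,0]],
  ],
)

```text
time: 11.65
ee_pos: [0.4999, 0.0281, -0.0328]
orientation: [-0.0, 0.096, 0.995, -0.0]
wrist_force: [-0.5, 0.3, -0.6]
finger_gap: 0.605
finger_force: 0.2
```

```bash
cat >> h.py <<'E'
def pal(name="scene",box=(180,320,220,400),th=120):
    s=snapshot(name);W=pts(s);im=s["img"]
    Q=np.concatenate([(W[...,:2]-TC)@RT,W[...,2:]],-1)
    v=im.astype(int)
    m=(abs(Q[...,0])<.14)&(abs(Q[...,1])<.1)&(v.min(2)>th)
    return s,Q,m
E
python3 - <<'E'
from h import *
s,Q,m=pal();m&=(Q[...,0]<.088)&(Q[...,2]<.03);n,l,st,_=cv2.connectedComponentsWithStats(m.astype(np.uint8));P=Q[l==1+st[1:,4].argmax()]
print(len(P),cv2.minAreaRect((P[:,:2]*1000).astype(np.float32)),np.percentile(P[:,2],[5,50,95]))
goal(0,0,0)
E
```

```text
685 ((19.914588928222656, -32.50105667114258), (78.47245025634766, 103.26375579833984), 1.3211119174957275) [0.00807558 0.01130069 0.01530707]
t 11.7 tray [-0.0218 -0.0257] z -0.0326 F [-0.7 -0.1 -1.1]
 shift [-0.0218  0.0257 -0.0326] rot [-0.     0.001  0.   ]
```

send_rows(
  series=[
    [[0.2,-0.004,0,0,0,0,0],[0.2,-0.008,0,0,0,0,0],[0.2,-0.012,0,0,0,0,0],[0.2,-0.016,0,0,0,0,0],[0.2,-0.02,0,0,0,0,0],[0.2,-0.024,0,0,0,0,0],[0.2,-0.028,0,0,0,0,0],[0.2,-0.032,0,0,0,0,0],[0.2,-0.036,0,0,0,0,0],[0.2,-0.04,0,0,0,0,0]],
  ],
)

```text
time: 12.53
ee_pos: [0.5391, 0.0205, -0.0328]
orientation: [-0.0, 0.096, 0.995, -0.0]
wrist_force: [-0.7, 0.2, -0.4]
finger_gap: 0.597
finger_force: 0.4
```

send_rows(
  series=[
    [[0.2,-0.003,0,0,0,0,0],[0.2,-0.006,0,0,0,0,0],[0.2,-0.009,0,0,0,0,0],[0.2,-0.012,0,0,0,0,0],[0.2,-0.015,0,0,0,0,0],[0.2,-0.018,0,0,0,0,0],[0.2,-0.02,0,0,0,0,0]],
  ],
)

```text
time: 13.12
ee_pos: [0.559, 0.0167, -0.0327]
orientation: [0.0, 0.096, 0.995, -0.0]
wrist_force: [-1.6, 0.4, -0.3]
finger_gap: 0.598
finger_force: 0.7
```

Run:
```python
from h import *
s=snapshot("scene");cv2.imwrite("pics/s4.png",cv2.resize(s["img"][160:300,230:400],None,fx=4,fy=4))
s,Q,m=pal("top");cv2.imwrite("pics/t4.png",cv2.resize(s["img"][185:325,220:390],None,fx=4,fy=4))
goal(0,0,0)
```

```text
t 13.22 tray [ 0.0377 -0.0257] z -0.0326 F [-0.   1.2  0. ]
 shift [ 0.0377  0.0257 -0.0327] rot [-0.     0.001  0.   ]
```

View pics/s4.png

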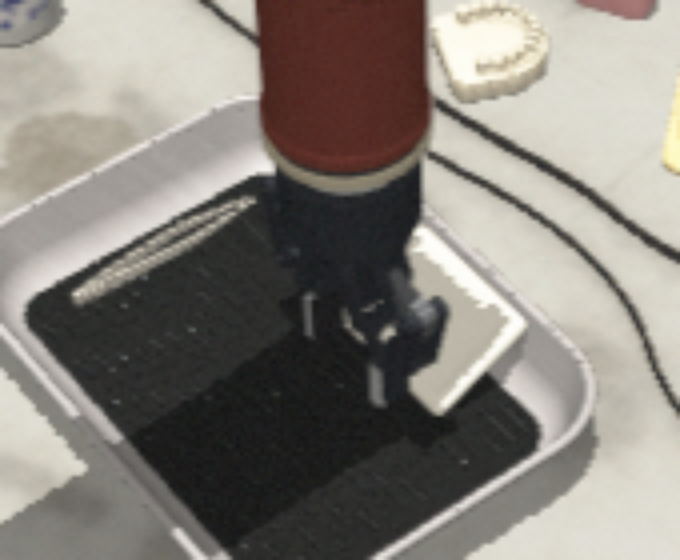

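The palette's far edge, with its corner at (525,325), is climbing the wall, and its near edge corner at (435,412) is still on the mat. I'll fit the tilt and foot position to set the remaining push.

```bash
cat >> h.py <<'E'
def fit():
    s,Q,m=pal("scene",th=130)
    m=m&(Q[...,0]>.03)&(Q[...,0]<.128)&(Q[...,1]<.05)&(Q[...,2]<.08)
    # back-face points: near-side of wall; RANSAC line in (x,z)
    P=Q[m];best=None;rng=np.random.default_rng(0)
    for _ in range(800):
        a,b=P[rng.choice(len(P),2,False)][:,[0,2]];d=b-a
        if np.hypot(*d)<.02: continue
        d/=np.hypot(*d);n=np.array([-d[1],d[0]]);e=abs((P[:,[0,2]]-a)@n)<.0025;
        if best is None or e.sum()>best.sum(): best=e
    I=P[best];c=I.mean(0);u=np.linalg.svd(I[:,[0,2]]-c[[0,2]])[2][0];u*=np.sign(u[1])
    t=(I[:,[0,2]]-c[[0,2]])@u
    print("n",len(P),len(I),"ang",np.degrees(np.arctan2(u[1],u[0])).round(1),"ends",(c[[0,2]]+np.percentile(t,1)*u).round(4),(c[[0,2]]+np.percentile(t,99)*u).round(4),"y",np.percentile(I[:,1],[1,99]).round(3))
E
python3 - <<'E'
from h import *
fit()
E
```

```text
n 981 562 ang 27.6 ends [0.0481 0.0096] [0.1178 0.0459] y [-0.092  0.01 ]
```

send_rows(
  series=[
    [[0.2,-0.003,0,0,0,0,0],[0.2,-0.006,0,0,0,0,0],[0.2,-0.009,0,0,0,0,0],[0.2,-0.012,0,0,0,0,0],[0.2,-0.015,0,0,0,0,0],[0.2,-0.018,0,0,0,0,0],[0.2,-0.018,0,0,0,0,0]],
  ],
)

```text
time: 13.85
ee_pos: [0.577, 0.0131, -0.0327]
orientation: [0.0, 0.096, 0.995, -0.0]
wrist_force: [1.0, 0.2, -0.5]
finger_gap: 0.599
finger_force: 0.0
```

Run:
```python
from h import *
fit();goal(0,0,0)
```

```text
n 713 401 ang 44.4 ends [0.0676 0.0092] [0.117  0.0575] y [-0.084 -0.005]
t 13.9 tray [ 0.0556 -0.0258] z -0.0327 F [ 0.2 -0.3  0.1]
 shift [ 0.0556  0.0258 -0.0327] rot [-0.     0.001  0.   ]
```

send_rows(
  series=[
    [[0.2,-0.002,0,0,0,0,0],[0.2,-0.004,0,0,0,0,0],[0.2,-0.006,0,0,0,0,0],[0.2,-0.008,0,0,0,0,0],[0.2,-0.0095,0,0,0,0,0],[0.2,-0.0095,0,0,0,0,0],[0.2,-0.0095,0,0,0,0,0]],
  ],
)

```text
time: 14.48
ee_pos: [0.5857, 0.0114, -0.0327]
orientation: [0.0, 0.096, 0.995, -0.0]
wrist_force: [-0.0, 0.6, 0.2]
finger_gap: 0.598
finger_force: 0.0
```

Run:
```python
from h import *
fit();goal(0,0,0)
```

```text
n 642 345 ang 51.0 ends [0.0761 0.0083] [0.1202 0.0629] y [-0.084 -0.009]
t 14.53 tray [ 0.0647 -0.0257] z -0.0327 F [ 0.6  0.6 -0.1]
 shift [ 0.0647  0.0257 -0.0327] rot [-0.  0.  0.]
```

send_rows(
  series=[
    [[0.2,-0.0015,0,0,0,0,0],[0.2,-0.003,0,0,0,0,0],[0.2,-0.003,0,0,0,0,0],[0.2,-0.003,0,0,0,0,0],[0.2,-0.003,0,0,0,0,0]],
  ],
)

```text
time: 14.95
ee_pos: [0.5885, 0.0109, -0.0327]
orientation: [0.0, 0.096, 0.995, -0.0]
wrist_force: [0.7, -0.2, 0.0]
finger_gap: 0.603
finger_force: 0.0
```

send_rows(
  series=[
    [[0.2,0.005,0,0,0,0,0],[0.2,0.015,0,0,0,0,0],[0.2,0.03,0,0,0,0,0],[0.2,0.045,0,-0.01,0,0,0],[0.2,0.05,0,-0.04,0,0,0],[0.2,0.05,0,-0.07,0,0,0],[0.2,0.05,0,-0.1,0,0,0],[0.2,0.05,0,-0.12,0,0,0],[0.2,0.05,0,-0.12,0,0,0]],
  ],
)

```text
time: 15.7
ee_pos: [0.541, 0.0209, 0.0913]
orientation: [0.003, 0.096, 0.995, 0.002]
wrist_force: [0.7, -0.1, 0.6]
finger_gap: 0.604
finger_force: 0.0
```

Run:
```python
from h import *
fit();goal(0.165,-0.028,.085)
s=snapshot("scene");cv2.imwrite("pics/s5.png",cv2.resize(s["img"][160:300,230:400],None,fx=4,fy=4))
```

```text
n 1328 817 ang 53.4 ends [0.0789 0.0088] [0.1199 0.064 ] y [-0.083  0.01 ]
t 15.75 tray [ 0.0181 -0.025 ] z 0.0891 F [0.4 0.9 0.3]
 shift [-0.1469 -0.0031  0.0046] rot [0.003 0.003 0.001]
```

View pics/s5.png

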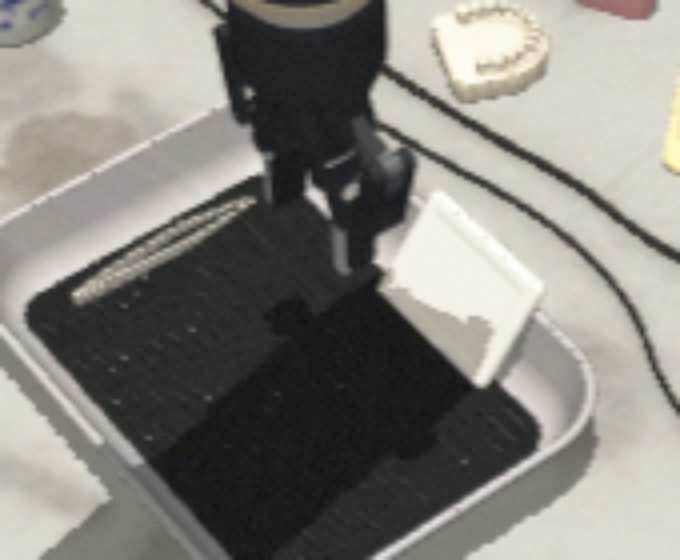

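The palette stands leaning on the far rim, top edge from (435,195) to (542,290), foot on the mat; the tweezers are unmoved. I'll go over it and behind the raised edge.

send_rows(
  series=[
    [[0.2,-0.02,-0.002,-0.01,0,0,0],[0.2,-0.045,-0.004,-0.01,0,0,0],[0.2,-0.07,-0.007,-0.01,0,0,0],[0.2,-0.095,-0.009,-0.01,0,0,0],[0.2,-0.12,-0.01,-0.01,0,0,0],[0.2,-0.14,-0.01,-0.01,0,0,0],[0.2,-0.148,-0.01,-0.01,0,0,0],[0.2,-0.148,-0.01,-0.01,0,0,0],[0.2,-0.148,-0.01,-0.01,0,0,0]],
  ],
)

```text
time: 16.55
ee_pos: [0.6813, -0.0178, 0.0959]
orientation: [-0.001, 0.096, 0.995, -0.0]
wrist_force: [-0.3, 0.2, -0.4]
finger_gap: 0.602
finger_force: 0.0
```

Run:
```python
from h import *
fit();goal(0.163,-0.036,.0146)
```

```text
n 1400 820 ang 52.6 ends [0.0787 0.0096] [0.1206 0.0645] y [-0.083  0.01 ]
t 16.6 tray [ 0.1641 -0.0358] z 0.0964 F [-0.7  0.7 -0.7]
 shift [ 0.0009 -0.0001  0.0818] rot [-0.    -0.002 -0.   ]
```

Now descend behind the edge to about 53 mm tip height.

send_rows(
  series=[
    [[0.2,0,0,0.02,0,0,0],[0.2,0,0,0.04,0,0,0],[0.2,0,0,0.06,0,0,0],[0.2,0,0,0.075,0,0,0],[0.2,0,0,0.082,0,0,0],[0.2,0,0,0.082,0,0,0],[0.2,0,0,0.082,0,0,0]],
  ],
)

```text
time: 17.18
ee_pos: [0.6826, -0.0175, 0.0157]
orientation: [0.0, 0.096, 0.995, 0.0]
wrist_force: [1.1, 0.1, -0.2]
finger_gap: 0.603
finger_force: 0.0
```

Run:
```python
from h import *
fit();goal(0.12,-0.036,.0146)
s=snapshot("scene");cv2.imwrite("pics/s6.png",cv2.resize(s["img"][140:280,250:420],None,fx=4,fy=4))
```

```text
n 1459 799 ang 53.2 ends [0.0787 0.0084] [0.1204 0.064 ] y [-0.083  0.01 ]
t 17.23 tray [ 0.166  -0.0356] z 0.0163 F [ 0.2 -0.  -0.3]
 shift [ 0.046  -0.0004  0.0017] rot [0.    0.001 0.   ]
```

View pics/s6.png

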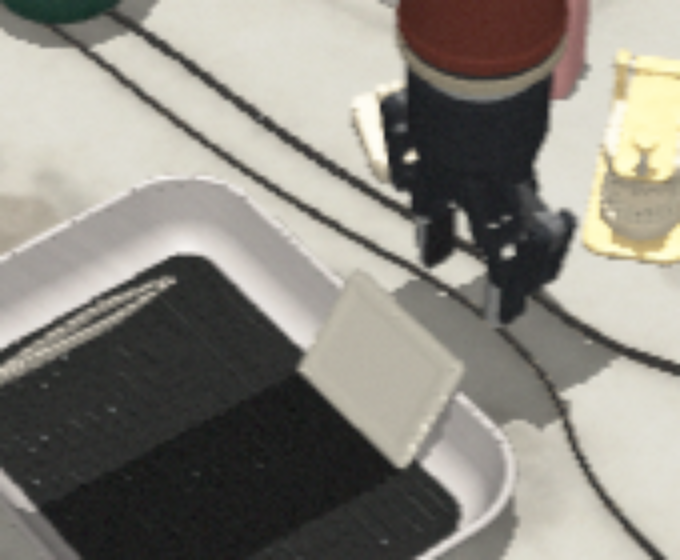

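The fingers at (435,250) and (505,310) are beyond the rim behind the raised edge, which runs from (355,275) to (462,370). Now I'll draw it back.

send_rows(
  series=[
    [[0.2,0.006,0,0,0,0,0],[0.2,0.012,0,0,0,0,0],[0.2,0.018,0,0,0,0,0],[0.2,0.023,0,0,0,0,0],[0.2,0.027,0,0,0,0,0],[0.2,0.031,0,0,0,0,0],[0.2,0.035,0,0,0,0,0],[0.2,0.039,0,0,0,0,0],[0.2,0.043,0,0,0,0,0],[0.2,0.046,0,0,0,0,0]],
  ],
)

```text
time: 18.12
ee_pos: [0.637, -0.0087, 0.0152]
orientation: [-0.0, 0.096, 0.995, -0.0]
wrist_force: [1.4, -0.7, -0.5]
finger_gap: 0.601
finger_force: 0.1
```

Run:
```python
from h import *
fit();goal(0.09,-0.036,.0146)
```

```text
n 1149 736 ang 69.5 ends [0.0782 0.0099] [0.1018 0.0731] y [-0.083  0.01 ]
t 18.17 tray [ 0.1186 -0.0357] z 0.0151 F [0.1 0.2 0.4]
 shift [ 0.0286 -0.0003  0.0005] rot [ 0.    -0.001  0.   ]
```

Tipping as intended (69.5°), with the foot holding. Continue.

send_rows(
  series=[
    [[0.2,0.004,0,0,0,0,0],[0.2,0.008,0,0,0,0,0],[0.2,0.012,0,0,0,0,0],[0.2,0.015,0,0,0,0,0],[0.2,0.018,0,0,0,0,0],[0.2,0.021,0,0,0,0,0],[0.2,0.024,0,0,0,0,0],[0.2,0.027,0,0,0,0,0],[0.2,0.03,0,0,0,0,0],[0.2,0.03,0,0,0,0,0]],
  ],
)

```text
time: 19.0
ee_pos: [0.6075, -0.0029, 0.0152]
orientation: [-0.0, 0.096, 0.995, 0.0]
wrist_force: [0.0, -0.7, 0.1]
finger_gap: 0.597
finger_force: 0.0
```

Run:
```python
from h import *
goal(0.06,-0.036,.0146)
s=snapshot("scene");cv2.imwrite("pics/s7.png",cv2.resize(s["img"][160:300,230:400],None,fx=4,fy=4))
```

```text
t 19.0 tray [ 0.0889 -0.0356] z 0.0152 F [ 0.  -0.7  0.1]
 shift [ 0.0289 -0.0004  0.0006] rot [ 0. -0.  0.]
```

View pics/s7.png

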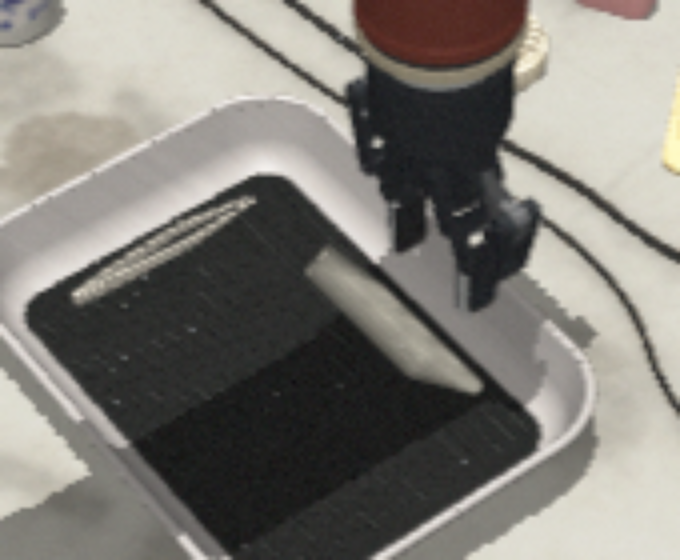

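The palette, its thin edge from (320,260) to (480,390), is tipping towards the robot away from the fingers. I'll raise the arm.

send_rows(
  series=[
    [[0.2,0,0,0,0,0,0],[0.2,0,0,-0.02,0,0,0],[0.2,0,0,-0.05,0,0,0],[0.2,0,0,-0.08,0,0,0],[0.2,0,0,-0.11,0,0,0],[0.2,0,0,-0.14,0,0,0],[0.2,0,0,-0.16,0,0,0],[0.2,0,0,-0.16,0,0,0],[0.2,0,0,-0.16,0,0,0],[0.2,0,0,-0.16,0,0,0]],
  ],
)

```text
time: 19.88
ee_pos: [0.6077, -0.003, 0.1745]
orientation: [-0.0, 0.096, 0.995, -0.0]
wrist_force: [-0.4, 0.1, -0.9]
finger_gap: 0.601
finger_force: 0.0
```

Run:
```python
from h import *
goal(0.06,-0.036,.0146)
s,Q,m=pal(th=110);m&=(abs(Q[...,0])<.1)&(Q[...,2]<.03);m[:, :220]=0
n,l,st,_=cv2.connectedComponentsWithStats(m.astype(np.uint8));P=Q[l==1+st[1:,4].argmax()]
r=cv2.minAreaRect((P[:,:2]*1000).astype(np.float32));print(len(P),r,np.percentile(P[:,2],[5,50,95]))
A=np.c_[P[:,:2],np.ones(len(P))];print("plane",np.linalg.lstsq(A,P[:,2],rcond=None)[0].round(3))
cv2.imwrite("pics/s8.png",cv2.resize(s["img"][120:340,180:420],None,fx=2.5,fy=2.5))
```

```text
t 19.88 tray [ 0.0891 -0.0356] z 0.1745 F [-0.4  0.1 -0.9]
 shift [ 0.029  -0.0003  0.1599] rot [-0.    -0.001  0.   ]
1099 ((36.0731201171875, -31.924118041992188), (105.26128387451172, 71.97173309326172), 89.96549987792969) [0.00611716 0.01093373 0.01478165]
plane [-0.003 -0.01   0.011]
```

View pics/s8.png

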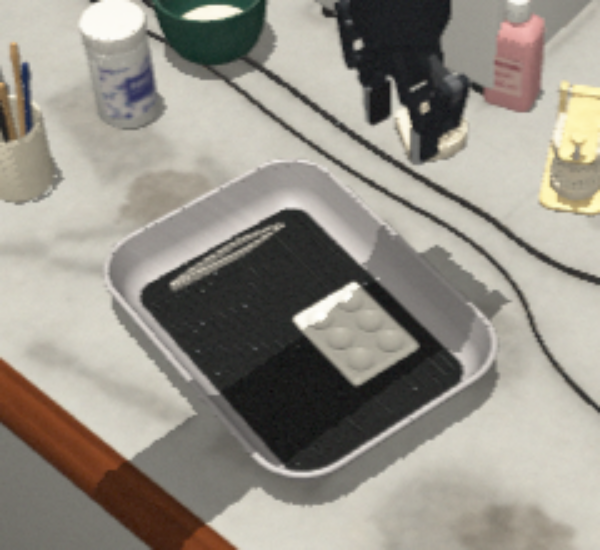

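The palette lies flat at (358,333) with its six wells up. It is level to about 0.01 rad, its centre is at tray (0.036, -0.032), and the arm is clear.

```bash
python3 -c "
from rig import env
print(env.job_done())"
```

```text
the job is handed in; nothing more can be done
None
```

The palette now lies flat on the mat, wells up, after being pushed up the far wall and tipped back with the fingertips only; the tweezers, pot, bottle and can were never touched, and the job is handed in at about 20 s with no verdict returned.

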